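Cover the sandwich fillings

ROBOT

A 6-joint arm with a two-finger parallel gripper is mounted at the origin on the work surface. World frame = base frame: x ahead of the robot, y to its left, z up, the work surface at z = 0. Lengths are in m, angles in rad, forces in N, time in s.
With the tool pointing down it reaches from about 0.375 to 0.925 m from the base axis. Payload 5.7 kg.
Tool frame: the origin (TCP) lies midway between the tips of the shut fingers; the grasp point (between the pads) lies r.grasp_offset behind it (r.grasp_offset is the distance from the TCP to the grasp point, in m); z points along the fingers, y is the line along which they close (so a half turn about z gives the same grasp; the last joint's range is limited). The gripper opens to 88 mm and grips with 3 to 60 N. Pads are 20 mm wide; open, the fingers measure 115 mm over their backs; the gripper's body (75 mm by 178 mm) begins 61 mm behind the grasp point.
Start: joints at [-1.252, 0.359, 1.51, -0, 1.272, -0.115], TCP at [0.252, -0.544, 0.223] pointing down, gripper open.
Joint ranges: [-2.97, 2.97], [-1.01, 2.36], [0.21, 2.38], [-0.96, 4.11], [0.2, 2.71], [-2.98, 2.98]. Speed limits (rad/s): [2.39, 2.39, 3.14, 3.14, 3.14, 3.14].

INTERFACE

Orientations are given as a unit quaternion [x, y, z, w].
In Python, from plant import r gives the robot as it stands.
- The arm moves only by the shell command python3 -m jog 'ROWS' [FORCE]. ROWS is JSON, a list of rows, each a list of 3 entries, a list of its own where there are three numbers: the shift along the tool's x, y, z in m, then the turn, a rotation vector about the tool's x, y, z in rad, then the finger opening in m, from 0 to 0.0878. In form: [[[x, y, z], [wx, wy, wz], jaw], ...]. A call has 1 to 12 rows; each row is the pose to reach, as a shift and turn from the pose commanded when the call began, along the tool's axes at that moment; what a row does not reach only later rows make up. A row lasts 1/12 s, in which the tool goes at most 41.7 mm and 7.16 degrees, less where a joint would pass 70% of its speed; a pose out of reach is approached as far as the arm can. A call with a gripper value outside its range is refused whole. The fingers move at their own pace and stop on an object; FORCE is the grip in N (left out, the last holds). Time passes only in rows, so rows that repeat a pose let the fingers close. It gives the time, the measured TCP pose, the force, the opening and the grip force at its end, in the units of the state.
- r.get_obs(): the state, without advancing time (a new reading comes with each control period).
- r.grab_frame(name): name is "side" or "top"; returns a dict with "img" (420x560x3 uint8, red, green, blue), "fov_y" (degrees; the focal length in pixels is half the picture's height over the tangent of half this angle, whatever the lens; pixels are square), "cx", "cy" (the principal point, pixels), "k1" (the pictures are not rectified: a ray, as slopes to the right and down, at radius r is drawn at 1 + k1 r^2 times it, then the intrinsics apply), "R" (3x3) and "t" (3): a world point X has camera coordinates R X + t. Camera axes: x right, y down, z forward; pixel columns grow to the right and rows downward; lengths in m; the calibration is good to about 2 mm. A picture is of the moment at which its call begins. There is no depth.
- r.finish_job(): hands the job in; it is judged then, once.
The state is a dict: "clock": time; "qpos": joint angles; "joint_velocities": joint speeds; "joint_efforts": joint torques, N m; "ee_pos": TCP position; "tool_rot": TCP orientation; "ft_force": force on the tool from outside, world axes, zero at the start; "torque": the same for the moment, N m; "finger_gap": finger opening in m; "grip_force": force on a finger pad.
Only numpy, scipy, OpenCV 4.12 (cv2) and the standard library are available. Lean on these libraries where they do the work, as an engineer would, in place of code of your own. Each camera call takes 0.05 s, during which the arm holds its last target. There are 200 camera calls.

TASK

The sandwich line is stopping for a break: put each of the four lids on the filling container it fits, fully seated and flat on the rim. Leave the four containers, the pepper shaker and the brass check weight standing where they are.

Things in the scene. Friction and masses are not known exactly. Their poses are not given: they have to be found in the camera images.
- pan_large_round: Large round stainless container with cucumber slices, 130 mm across outside, mouth 122 mm, 65 mm high, walls 4 mm, about 0.5 kg, loose, standing upright on the table. Origin: centre of its underside, z up; the rim is 65 mm above it. The filling lies about 20 mm below the rim.
- pan_small_round: Small round white ceramic crock with black olives, 94 mm across outside, mouth 86 mm, 65 mm high, walls 4 mm, about 0.5 kg, loose, standing upright on the table. Origin: centre of its underside, z up; the rim is 65 mm above it. The filling lies about 20 mm below the rim.
- pan_square: Square clear plastic tub with yellow cheese slices, 105 x 105 mm outside, mouth 97 x 97 mm (rim bead reaches 111 mm), sides along its x and y, 65 mm high, walls 4 mm, about 0.5 kg, loose, standing upright on the table. Origin: centre of its underside, z up; the rim is 65 mm above it. The filling lies about 20 mm below the rim.
- pan_rect: Rectangular stainless container with orange salmon slices, outside 142 mm along its x and 92 mm along its y, mouth 134 x 84 mm (rim bead adds 3 mm a side), 65 mm high, walls 4 mm, about 0.5 kg, loose, standing upright on the table. Origin: centre of its underside, z up; the rim is 65 mm above it. The filling lies about 20 mm below the rim.
- lid_large_round: Blue round lid of the large round container: plate 138 mm across, plug 110 mm, round knob 26 mm across; 0.14 kg. Under the 4 mm plate an 8 mm deep plug; on its centre a black grip 30 mm high. Lies grip up. Origin: centre of the plug's underside, z up; plate top 12 mm, grip top 42 mm above it; seated, it is 57 mm above the container's origin.
- lid_small_round: White round lid of the small round crock: plate 102 mm across, plug 74 mm, round knob 22 mm across; 0.08 kg. Under the 4 mm plate an 8 mm deep plug; on its centre a black grip 30 mm high. Lies grip up. Origin: centre of the plug's underside, z up; plate top 12 mm, grip top 42 mm above it; seated, it is 57 mm above the container's origin.
- lid_square: Green square lid of the square tub: plate 113 x 113 mm, plug 85 x 85 mm, sides along its x and y; grip a bar 50 mm along x, 16 mm wide; 0.12 kg. Fits in any quarter turn. Under the 4 mm plate an 8 mm deep plug; on its centre a black grip 30 mm high. Lies grip up. Origin: centre of the plug's underside, z up; plate top 12 mm, grip top 42 mm above it; seated, it is 57 mm above the container's origin.
- lid_rect: Red rectangular lid of the rectangular container: plate 150 mm along its x and 100 mm along its y, plug 122 x 72 mm; grip a bar 70 mm along x, 16 mm wide; 0.14 kg. Fits either way round. Under the 4 mm plate an 8 mm deep plug; on its centre a black grip 30 mm high. Lies grip up. Origin: centre of the plug's underside, z up; plate top 12 mm, grip top 42 mm above it; seated, it is 57 mm above the container's origin.
- shaker: Small clear pepper shaker with a steel cap, 43 mm across, 66 mm high, standing among the containers and lids. Origin: centre of its underside.
- check_weight: Brass knob-topped check weight for the scale, 34 mm across, 54 mm high, 0.3 kg, standing among the containers and lids. Origin: centre of its underside.
Things that resemble listed ones, but are neither listed nor needed, are in the scene too. Several things look just like the lid_square: the one meant starts nearest to the robot's base. There is more than one size of the lid_large_round; the job needs the smallest.

How it is judged:
By the outcome, as a careful person would: the job done as asked, in the order asked, and still so for the second after the job is handed in, with the robot touching nothing.
It also fails if it takes over 120 s, if anything falls off the work surface, if the arm or the gripper's body presses on something with over 40 N, if the wrist force passes 120 N, or if a joint passes its speed limit or range.

## Working session

There is one attempt and no reset: what is moved stays moved. The work goes in short steps, Python scripts to look and compute and a shell command to move; the robot and the scene stay as the last step left them, time stands still between calls to the robot, and variables do not carry over. Pictures are saved under pics/ and viewed, at most 14 in all, crops included, and the job is handed in when it is done.

```bash
ls; mkdir -p pics; python3 - <<'E'
from plant import r
import cv2,numpy as np
for n in("top","side"):
    f=r.grab_frame(n); cv2.imwrite(f"pics/{n}0.png",f["img"][:,:,::-1])
    print(n,f["fov_y"],f["cx"],f["cy"],f["k1"],np.round(f["R"],3).tolist(),f["t"])
o=r.get_obs();print(o["clock"],o["ee_pos"],o["tool_rot"],o["ft_force"],r.grasp_offset)
E
```

```text
pics
top 54.91070696021354 283.6233610242691 215.70812175108284 -0.12184510792581665 [[0.005, -1.0, 0.006], [-0.987, -0.006, -0.163], [0.163, -0.005, -0.987]] [-0.01914457  0.45677899  1.3052123 ]
side 46.24352873868737 296.58980326006593 204.478103654501 0.05942106631368107 [[-0.99, -0.142, 0.007], [-0.103, 0.683, -0.723], [0.097, -0.716, -0.691]] [0.4259789  0.07515043 1.27857967]
0.1 [ 0.25199387 -0.54382669  0.22189581] [ 9.76568501e-01  2.15205149e-01 -9.36986032e-05 -8.35444744e-04] [-0.41461933  0.37946688 -0.69276729] 0.0187
```

View pics/top0.png

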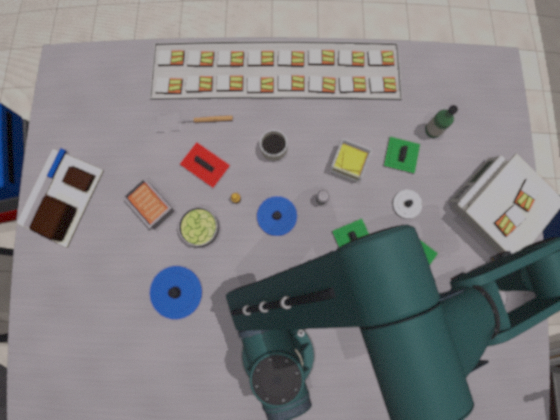

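View pics/side0.png

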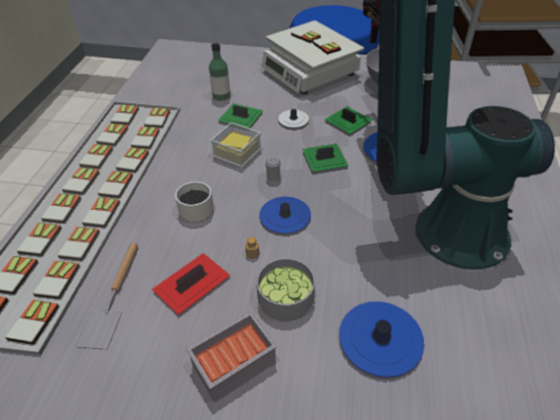

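```bash
cat > h.py <<'E'
from plant import r
import cv2,numpy as np
def K(f):
    F=f["img"].shape[0]/2/np.tan(np.radians(f["fov_y"]/2))
    return np.array([[F,0,f["cx"]],[0,F,f["cy"]],[0,0,1]])
def world(f,px,z):
    p=cv2.undistortPoints(np.float64(px).reshape(-1,1,2),K(f),np.array([f["k1"],0,0,0,0.]))[:,0]
    R=np.array(f["R"]);t=np.array(f["t"])
    d=np.c_[p,np.ones(len(p))]@R; c=-R.T@t
    return (c+d*((z-c[2])/d[:,2])[:,None])[:,:2]
def pix(f,X):
    R=np.array(f["R"]);t=np.array(f["t"])
    return cv2.projectPoints(np.float64(X).reshape(-1,1,3),cv2.Rodrigues(R)[0],t,K(f),np.array([f["k1"],0,0,0,0.]))[0][:,0]
RNG={"blue":((105,150,60),(125,255,255)),"green":((50,120,40),(80,255,255)),"red":((0,190,90),(4,255,255)),
 "black":((0,0,0),(179,255,45))}
def blobs(f,col,z,amin=150):
    hsv=cv2.cvtColor(f["img"],cv2.COLOR_RGB2HSV)
    m=cv2.inRange(hsv,*RNG[col])
    out=[]
    for c in cv2.findContours(m,cv2.RETR_EXTERNAL,cv2.CHAIN_APPROX_NONE)[0]:
        if cv2.contourArea(c)<amin: continue
        w=world(f,c[:,0],z).astype(np.float32)*1000
        (x,y),(a,b),th=cv2.minAreaRect(w)
        mm=c[:,0].mean(0).round()
        out.append((col,mm.tolist(),"xy",round(x),round(y),"size",round(a),round(b),"ang",round(th,1)))
    return out
E
python3 - <<'E'
from h import *
for n in("top","side"):
    f=r.grab_frame(n);print(n)
    for c in("blue","green","red"):
        for b in blobs(f,c,.012):print(*b)
    for b in blobs(f,"black",.042,20):print(*b)
    im=f["img"];S={"top":[(273,146),(349,160),(407,203),(198,228),(148,204),(322,197),(235,197)],"side":[(194,190),(237,135),(293,118),(286,275),(232,345),(273,160),(252,240)]}[n]
    print([world(f,s,z)[0].round(3).tolist() for s,z in zip(S,[.065,.065,.012,.065,.065,.066,.054])])
E
```

```text
top
blue [175.0, 292.0] xy 203 342 size 165 166 ang 1.6
blue [277.0, 216.0] xy 460 7 size 124 126 ang 0.3
blue [9.0, 153.0] xy 713 1003 size 381 97 ang 9.5
green [350.0, 232.0] xy 405 -242 size 57 106 ang 24.3
green [402.0, 155.0] xy 682 -432 size 106 106 ang 76.6
red [205.0, 165.0] xy 641 260 size 136 88 ang 54.8
black [552.0, 402.0] xy -178 -935 size 127 24 ang 1.6
black [291.0, 354.0] xy 13 -43 size 58 19 ang 60.7
black [3.0, 337.0] xy 31 938 size 20 25 ang 4.1
black [293.0, 341.0] xy 54 -46 size 83 37 ang 41.9
black [379.0, 326.0] xy 105 -332 size 41 136 ang 25.7
black [237.0, 311.0] xy 145 134 size 22 29 ang 12.4
black [253.0, 308.0] xy 155 77 size 32 32 ang 57.1
black [274.0, 302.0] xy 178 15 size 55 60 ang 81.0
black [310.0, 295.0] xy 194 -102 size 59 157 ang 7.5
black [527.0, 292.0] xy 201 -847 size 161 210 ang 23.3
black [6.0, 251.0] xy 324 951 size 17 46 ang 1.3
black [499.0, 263.0] xy 310 -760 size 44 463 ang 24.4
black [63.0, 223.0] xy 426 738 size 39 126 ang 67.9
black [5.0, 206.0] xy 484 974 size 25 36 ang 20.3
black [10.0, 147.0] xy 706 984 size 283 24 ang 11.5
[[0.69,
[... 635 characters left out ...]
0.7
black [325.0, 153.0] xy 382 -230 size 50 47 ang 11.0
black [293.0, 114.0] xy 501 -420 size 16 46 ang 8.6
black [349.0, 116.0] xy 324 -438 size 43 70 ang 54.4
black [240.0, 111.0] xy 674 -407 size 42 56 ang 13.3
black [274.0, 66.0] xy 620 -725 size 26 122 ang 45.9
black [216.0, 47.0] xy 869 -832 size 19 51 ang 14.5
black [508.0, 44.0] xy -245 -1038 size 323 222 ang 8.7
black [460.0, 24.0] xy -94 -1192 size 362 69 ang 85.7
black [432.0, 2.0] xy 13 -1404 size 52 36 ang 87.6
black [424.0, 79.0] xy 63 -826 size 1194 71 ang 86.8
black [451.0, 155.0] xy 3 -637 size 517 1563 ang 4.7
[[0.702, 0.009], [0.646, -0.248], [0.506, -0.441], [0.419, 0.251], [0.496, 0.437], [0.519, -0.145], [0.518, 0.15]]
```

```bash
python3 -m jog '[[[0.21,-0.206,0],[0,0,0],0.08],[[0.21,-0.206,0],[0,0,0],0.08],[[0.21,-0.206,0],[0,0,0],0.08],[[0.21,-0.206,0],[0,0,0],0.08],[[0.21,-0.206,0],[0,0,0],0.08],[[0.21,-0.206,0],[0,0,0],0.08],[[0.21,-0.206,0],[0,0,0],0.08],[[0.421,-0.413,0],[0,0,0],0.08],[[0.421,-0.413,0],[0,0,0],0.08],[[0.421,-0.413,0],[0,0,0],0.08],[[0.421,-0.413,0],[0,0,0],0.08],[[0.421,-0.413,0],[0,0,0],0.08]]'
cat >> h.py <<'E'
def to(x,y,z,yaw=None):
    "shift/turn in tool axes to reach world TCP x,y,z with tool-x yaw (deg, mod 180)"
    from scipy.spatial.transform import Rotation as Ro
    o=r.get_obs();Rm=Ro.from_quat(o["tool_rot"]);M=Rm.as_matrix()
    y0=np.degrees(np.arctan2(M[1,0],M[0,0]))
    tz=0 if yaw is None else -((yaw-y0+90)%180-90)
    print("at",np.round(o["ee_pos"],4),"yaw",round(y0,1),"t",o["clock"],"gap",o["finger_gap"],"q6",round(o["qpos"][5],2))
    print("shift",np.round(Rm.inv().apply(np.array([x,y,z])-o["ee_pos"]),4),"turnz",round(np.radians(tz),3))
E
python3 - <<'E'
from h import *
f=r.grab_frame("top");cv2.imwrite("pics/top1.png",f["img"][:,:,::-1])
for c in("blue","green"):
    for b in blobs(f,c,.012):print(*b)
to(.461,.008,.15)
E
```

```text
clock: 1.2
ee_pos: [0.429, -0.0747, 0.2228]
tool_rot: [0.977, 0.215, 0.0, 0.0]
ft_force: [0.6, -0.3, -0.0]
finger_gap: 0.0796
grip_force: 0.0
blue [376.0, 300.0] xy 182 -327 size 165 168 ang 89.2
blue [175.0, 293.0] xy 203 342 size 165 166 ang 1.2
blue [265.0, 211.0] xy 480 49 size 36 103 ang 66.9
blue [9.0, 154.0] xy 713 1003 size 381 97 ang 9.5
green [415.0, 256.0] xy 325 -463 size 107 106 ang 52.2
green [353.0, 240.0] xy 382 -251 size 106 108 ang 23.3
green [402.0, 155.0] xy 682 -432 size 107 106 ang 76.5
at [ 0.431  -0.0678  0.2229] yaw 25.1 t 1.25 gap 0.07986365842317877 q6 0.81
shift [ 0.0589 -0.0557  0.0733] turnz 0.0
```

View pics/top1.png

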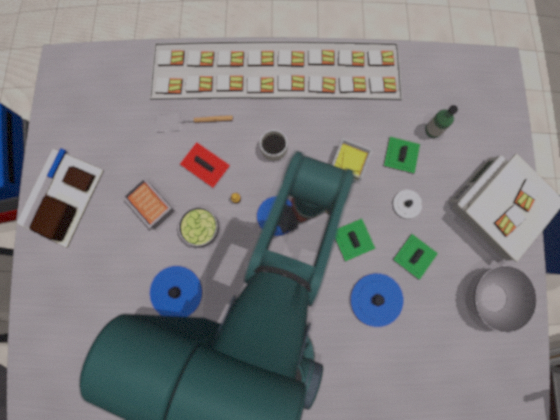

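```bash
python3 - <<'E'
import cv2,numpy as np
def mont(img,cs,out):
    im=cv2.imread(img);t=[cv2.resize(im[y-32:y+32,x-32:x+32],None,fx=4,fy=4,interpolation=cv2.INTER_CUBIC) for x,y in cs]
    cv2.imwrite(out,np.vstack([np.hstack(t[:3]),np.hstack(t[3:])]))
mont("pics/top0.png",[(198,228),(148,204),(273,146),(349,160),(277,216),(407,204)],"pics/m_top.png")
im=cv2.imread("pics/side0.png")
t=[cv2.resize(im[y-45:y+45,x-45:x+45],(300,300),interpolation=cv2.INTER_CUBIC) for x,y in [(286,282),(232,352),(194,200),(237,142)]]
cv2.imwrite("pics/m_side.png",np.vstack([np.hstack(t[:2]),np.hstack(t[2:])]))
E
```

```text
(no output)
```

View pics/m_top.png

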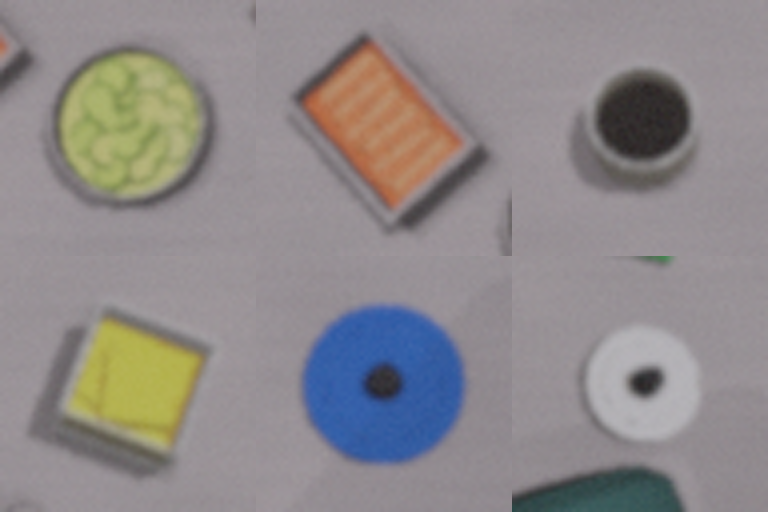

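View pics/m_side.png

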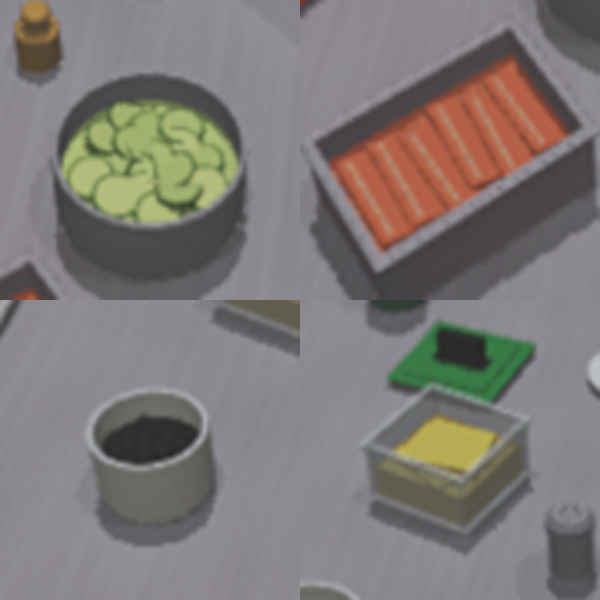

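```bash
python3 - <<'E'
from h import *
f=r.grab_frame("side");g=r.grab_frame("top")
def S(c,p):return (np.array(p)/(300/90)+np.array(c)-45-.35)
def T(c,p):return (np.array(p)/4+np.array(c)-32-.4)
def show(n,F,px,k):
    w=world(F,px,.065)*1000
    c=w.mean(0);d=np.diff(np.r_[w,w[:1]],axis=0)
    print(n,"c",c.round(1),"len",np.hypot(*d.T).round(),"ang",np.degrees(np.arctan2(d[:,1],d[:,0])).round(1))
    if k: (x,y),rad=cv2.minEnclosingCircle(w.astype(np.float32)); print("  pts",w.round().tolist(),rad)
show("large S",f,S((286,282),[(54,150),(150,73),(245,150),(150,228)]),1)
show("large T",g,T((198,228),[(50,123),(131,46),(212,123),(131,202)]),1)
show("rect S",f,S((232,352),[(2,142),(212,25),(298,128),(78,270)]),0)
show("rect T",g,T((148,204),[(114,35),(35,104),(136,226),(229,150)]),0)
show("small S",f,S((194,200),[(87,132),(149,88),(210,132),(149,170)]),1)
show("small T",g,T((273,146),[(73,116),(130,64),(185,116),(130,170)]),1)
show("sq S",f,S((237,142),[(62,145),(137,86),(230,122),(160,180)]),0)
show("sq T",g,T((349,160),[(105,52),(210,94),(170,195),(62,155)]),0)
to(.461,.008,.10)
E
```

```text
large S c [416.8 268.4] len [91. 91. 87. 88.] ang [-125.1  142.4   53.   -35.3]
  pts [[479.0, 279.0], [427.0, 205.0], [355.0, 260.0], [407.0, 330.0]] 63.347381591796875
large T c [415.5 260.8] len [91. 93. 91. 94.] ang [ -45.1 -132.6  135.4   47.3]
  pts [[415.0, 327.0], [479.0, 263.0], [416.0, 194.0], [351.0, 258.0]] 66.56422424316406
rect S c [495.4 442.6] len [141.  90. 146.  94.] ang [-137.6  136.3   44.2  -46.7]
rect T c [490.3 434.1] len [ 87. 138.  98. 142.] ang [ 132.7 -137.6  -49.5   46.7]
small S c [699.5  23. ] len [66. 76. 59. 69.] ang [-119.1  145.    54.7  -29.8]
  pts [[746.0, 32.0], [714.0, -25.0], [652.0, 18.0], [686.0, 67.0]] 48.05247116088867
small T c [701.5  20.4] len [67. 66. 66. 68.] ang [ -45.5 -134.6  136.2   45.7]
  pts [[702.0, 68.0], [748.0, 20.0], [702.0, -26.0], [654.0, 20.0]] 47.16460418701172
sq S c [ 648.  -240.5] len [109. 105. 103. 103.] ang [-113.9  156.2   65.1  -20.5]
sq T c [ 648.3 -241.2] len [95. 96. 96. 99.] ang [-112.2  157.4   69.5  -22.8]
at [ 0.4293 -0.0739  0.2226] yaw 25.2 t 1.35 gap 0.0801761786541961 q6 0.8
shift [ 0.0635 -0.0605  0.1227] turnz 0.0
```

```bash
python3 -m jog '[[[0.063,-0.06,0.05],[0,0,0],0.06],[[0.063,-0.06,0.05],[0,0,0],0.06],[[0.063,-0.06,0.1],[0,0,0],0.06],[[0.063,-0.06,0.1],[0,0,0],0.06],[[0.063,-0.06,0.1],[0,0,0],0.06],[[0.063,-0.06,0.1],[0,0,0],0.06]]' 20
python3 - <<'E'
from h import *
to(.461,.008,.016)
T=cv2.imread("pics/top0.png");S=cv2.imread("pics/side0.png");g=r.grab_frame("top");f=r.grab_frame("side")
a=np.linspace(0,2*np.pi,73)[:-1];C=np.c_[np.cos(a),np.sin(a)]
def rc(w,h,th):
    q=np.array([[1,1],[1,-1],[-1,-1],[-1,1]])*[w/2,h/2];t=np.radians(th);R=np.array([[np.cos(t),-np.sin(t)],[np.sin(t),np.cos(t)]]);return q@R.T
P=[((416,265),C*65,(198,228),(286,282)),((493,439),rc(148,98,43.5),(148,204),(232,352)),((700,21),C*47,(273,146),(194,200)),((648,-241),rc(111,111,67),(349,160),(237,142))]
rows=[]
for F,im,k,h in((g,T,2,32),(f,S,3,45)):
    t=[]
    for p in P:
        c=p[k];s=200/(2*h);cr=cv2.resize(im[c[1]-h:c[1]+h,c[0]-h:c[0]+h],(200,200),interpolation=cv2.INTER_CUBIC)
        X=np.c_[(p[1]+p[0])/1000,np.full(len(p[1]),.065)];q=(pix(F,X)-np.array(c)+h+.5)*s
        cv2.polylines(cr,[np.int32(q*8)],True,(255,0,255),1,cv2.LINE_AA,3);t.append(cr)
    rows.append(np.hstack(t))
cv2.imwrite("pics/ov.png",np.vstack(rows))
E
```

```text
clock: 1.85
ee_pos: [0.4599, 0.0032, 0.1221]
tool_rot: [0.977, 0.215, -0.001, -0.0]
ft_force: [0.7, 0.2, 0.8]
finger_gap: 0.0603
grip_force: 0.0
at [0.4599 0.0032 0.1221] yaw 24.8 t 1.85 gap 0.06027088833911512 q6 0.99
shift [ 0.0033 -0.0037  0.1061] turnz 0.0
```

View pics/ov.png

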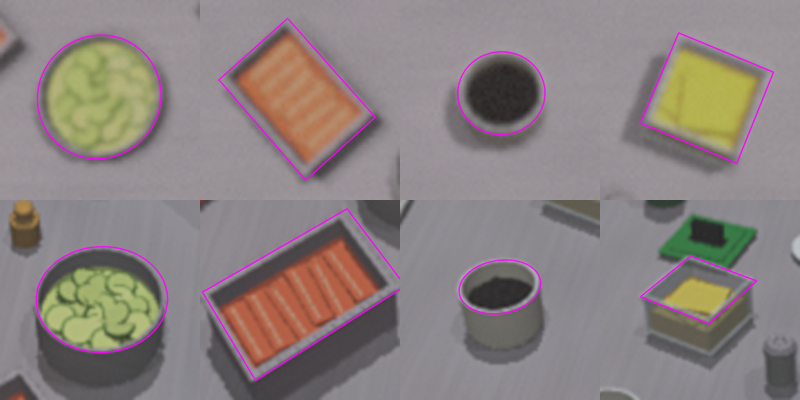

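```bash
python3 -m jog '[[[0,0,0.04],[0,0,0],0.06],[[0,0,0.06],[0,0,0],0.06],[[0,0,0.06],[0,0,0],0.06],[[0,0,0.06],[0,0,0],0.06]]' 20
python3 - <<'E'
from h import *
to(.461,.008,.016)
f=r.grab_frame("side")
im=f["img"][170:260,230:340,::-1];cv2.imwrite("pics/g1.png",cv2.resize(im,None,fx=5,fy=5))
E
```

```text
clock: 2.28
ee_pos: [0.461, 0.0034, 0.0635]
tool_rot: [0.977, 0.215, -0.0, -0.0]
ft_force: [0.0, 0.6, -0.0]
finger_gap: 0.0602
grip_force: 0.0
at [0.461  0.0034 0.0635] yaw 24.8 t 2.2833 gap 0.0601566984661816 q6 1.0
shift [ 0.0019 -0.0042  0.0475] turnz 0.0
```

View pics/g1.png

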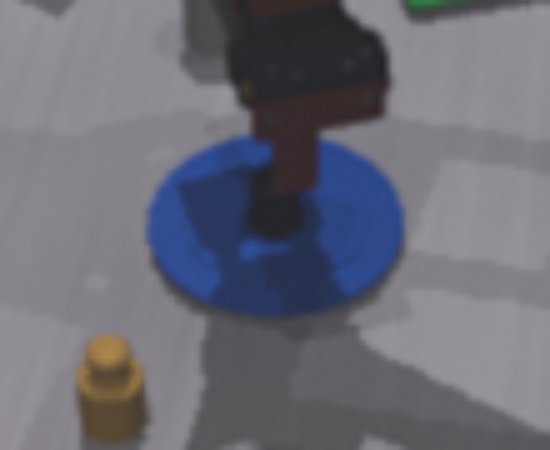

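Fingers are right over the knob (about (270,210) in the crop). Small correction, down, close, lift.

```bash
python3 -m jog '[[[0.002,-0.004,0.02],[0,0,0],0.06],[[0.002,-0.004,0.047],[0,0,0],0.06],[[0.002,-0.004,0.047],[0,0,0],0.06],[[0.002,-0.004,0.047],[0,0,0],0.02],[[0.002,-0.004,0.047],[0,0,0],0.02],[[0.002,-0.004,0.047],[0,0,0],0.02],[[0.002,-0.004,0.047],[0,0,0],0.02],[[0.002,-0.004,0.047],[0,0,0],0.02]]' 25
python3 - <<'E'
from h import *
to(.416,.265,.18)
E
```

```text
clock: 3.0
ee_pos: [0.4618, 0.0086, 0.0167]
tool_rot: [0.977, 0.215, 0.001, 0.0]
ft_force: [0.6, -0.2, 0.1]
finger_gap: 0.03
grip_force: 0.0
at [0.4618 0.0086 0.0167] yaw 24.9 t 3.0 gap 0.02995325872975729 q6 1.01
shift [ 0.0665 -0.2517 -0.1634] turnz 0.0
```

```bash
python3 -m jog '[[[0,0,0],[0,0,0],0.02],[[0,0,0],[0,0,0],0.02],[[0,0,-0.03],[0,0,0],0.02],[[0,0,-0.07],[0,0,0],0.02],[[0,0,-0.11],[0,0,0],0.02],[[0.01,-0.04,-0.13],[0,0,0],0.02],[[0.02,-0.08,-0.13],[0,0,0],0.02],[[0.03,-0.12,-0.13],[0,0,0],0.02],[[0.04,-0.16,-0.13],[0,0,0],0.02],[[0.055,-0.2,-0.13],[0,0,0],0.02],[[0.066,-0.24,-0.13],[0,0,0],0.02],[[0.066,-0.252,-0.13],[0,0,0],0.02]]' 25
python3 -m jog '[[[0,0,0],[0,0,0],0.02],[[0,0,0],[0,0,0],0.02],[[0,0,0],[0,0,0],0.02]]'
python3 - <<'E'
from h import *
to(.416,.265,.076)
f=r.grab_frame("side");o=r.get_obs();z=o["ee_pos"][2]-.0167
for b in blobs(f,"blue",.012+z):print(*b)
cv2.imwrite("pics/p1.png",cv2.resize(f["img"][180:340,180:400,::-1],None,fx=3,fy=3))
E
```

```text
clock: 4.0
ee_pos: [0.4145, 0.2699, 0.146]
tool_rot: [0.976, 0.216, 0.001, -0.001]
ft_force: [0.1, -0.2, -1.7]
finger_gap: 0.0257
grip_force: 25.0
clock: 4.25
ee_pos: [0.4145, 0.2642, 0.1455]
tool_rot: [0.977, 0.215, -0.0, 0.0]
ft_force: [-0.3, -0.7, -1.7]
finger_gap: 0.0253
grip_force: 25.0
at [0.4145 0.2642 0.1455] yaw 24.9 t 4.25 gap 0.02527793966595786 q6 1.56
shift [ 0.0017 -0.0002  0.0695] turnz 0.0
blue [381.0, 339.0] xy 216 423 size 148 150 ang 4.5
blue [305.0, 267.0] xy 368 279 size 82 45 ang 47.8
blue [270.0, 266.0] xy 450 288 size 47 111 ang 25.5
blue [392.0, 148.0] xy 198 -153 size 149 148 ang 8.5
blue [310.0, 14.0] xy 523 -957 size 248 77 ang 66.8
```

View pics/p1.png

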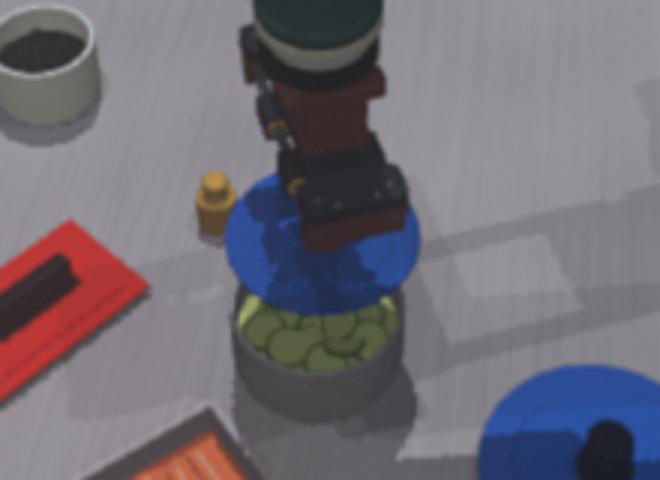

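```bash
python3 -m jog '[[[0.002,0,0.03],[0,0,0],0.02],[[0.002,0,0.05],[0,0,0],0.02],[[0.002,0,0.06],[0,0,0],0.02],[[0.002,0,0.067],[0,0,0],0.02],[[0.002,0,0.071],[0,0,0],0.02],[[0.002,0,0.071],[0,0,0],0.02],[[0.002,0,0.071],[0,0,0],0.02]]'
python3 - <<'E'
from h import *
to(.416,.265,.0737)
f=r.grab_frame("side")
cv2.imwrite("pics/p2.png",cv2.resize(f["img"][200:340,200:400,::-1],None,fx=3,fy=3))
E
```

```text
clock: 4.88
ee_pos: [0.4173, 0.2659, 0.0752]
tool_rot: [0.977, 0.215, 0.0, -0.0]
ft_force: [0.2, 0.4, -1.7]
finger_gap: 0.0251
grip_force: 25.0
at [0.4173 0.2659 0.0752] yaw 24.8 t 4.8833 gap 0.02509875640787716 q6 1.57
shift [-0.0016  0.0003  0.0015] turnz 0.0
```

View pics/p2.png

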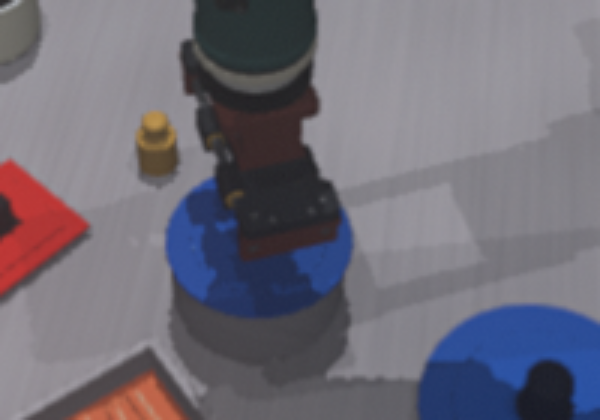

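```bash
python3 -m jog '[[[0,0,0.001],[0,0,0],0.02],[[0,0,0.001],[0,0,0],0.05],[[0,0,0.001],[0,0,0],0.05],[[0,0,0.001],[0,0,0],0.05],[[0,0,0.001],[0,0,0],0.05],[[0,0,-0.03],[0,0,0],0.05],[[0,0,-0.07],[0,0,0],0.05],[[0,0,-0.1],[0,0,0],0.05],[[0,0,-0.1],[0,0,0],0.05]]'
python3 - <<'E'
from h import *
im0={"top":cv2.imread("pics/top0.png"),"side":cv2.imread("pics/side0.png")}
for n in im0:
    f=r.grab_frame(n)
    if n=="side":
        for b in blobs(f,"blue",.069):print(*b)
    f["img"]=im0[n][:,:,::-1].copy()
    hsv=cv2.cvtColor(f["img"],cv2.COLOR_RGB2HSV)
    m=cv2.inRange(hsv,(0,130,60),(8,255,255))|cv2.inRange(hsv,(172,130,60),(179,255,255))
    for c in cv2.findContours(m,0,1)[0]:
        if cv2.contourArea(c)<400:continue
        a=cv2.minAreaRect(np.float32(world(f,c[:,0],.012)*1000));print(n,np.round(a[0]),np.round(a[1]),a[2])
    x,y={"top":(407,204),"side":(293,118)}[n]
    m=cv2.inRange(hsv,(0,0,160),(179,45,255));k=np.zeros_like(m);k[y-25:y+25,x-25:x+25]=1
    c=max(cv2.findContours(m*k,0,1)[0],key=cv2.contourArea)
    a=cv2.minAreaRect(np.float32(world(f,c[:,0],.012)*1000));print(n,"white",np.round(a[0]),np.round(a[1]))
to(.641,.26,.1,55)
E
```

```text
clock: 5.68
ee_pos: [0.4205, 0.2678, 0.1804]
tool_rot: [0.977, 0.215, 0.005, -0.001]
ft_force: [0.7, 0.9, 0.5]
finger_gap: 0.0498
grip_force: 0.0
top [640. 260.] [147.  97.] 54.521453857421875
top white [ 508. -446.] [99. 99.]
blue [381.0, 339.0] xy 207 377 size 164 162 ang 88.8
blue [280.0, 283.0] xy 416 269 size 133 130 ang 3.5
blue [392.0, 148.0] xy 188 -251 size 162 162 ang 57.0
side [505. 420.] [129.  68.] 43.65166091918945
side [640. 262.] [149.  99.] 55.02931594848633
side white [ 506. -442.] [100.  94.]
at [0.4177 0.2665 0.176 ] yaw 24.9 t 5.7833 gap 0.04989057143605179 q6 1.57
shift [0.1996 0.0998 0.0767] turnz -0.526
```

```bash
python3 -m jog '[[[0.03,0.015,0],[0,0,-0.12],0.05],[[0.065,0.033,0],[0,0,-0.24],0.05],[[0.1,0.05,0],[0,0,-0.36],0.05],[[0.135,0.067,0],[0,0,-0.46],0.05],[[0.17,0.084,0.02],[0,0,-0.522],0.05],[[0.199,0.099,0.05],[0,0,-0.522],0.05],[[0.199,0.099,0.076],[0,0,-0.522],0.05],[[0.199,0.099,0.076],[0,0,-0.522],0.05],[[0.199,0.099,0.076],[0,0,-0.522],0.05],[[0.199,0.099,0.076],[0,0,-0.522],0.05]]'
python3 - <<'E'
from h import *
to(.640,.261,.0165,54.8)
E
```

```text
clock: 6.62
ee_pos: [0.6374, 0.2598, 0.0984]
tool_rot: [0.888, 0.46, -0.001, -0.0]
ft_force: [0.4, -0.7, 0.4]
finger_gap: 0.05
grip_force: 0.0
at [0.6374 0.2598 0.0984] yaw 54.8 t 6.6167 gap 0.050025706026091125 q6 0.9
shift [0.0026 0.0015 0.0819] turnz -0.0
```

```bash
python3 -m jog '[[[0.002,0.001,0.03],[0,0,0],0.05],[[0.002,0.001,0.06],[0,0,0],0.05],[[0.002,0.001,0.081],[0,0,0],0.05],[[0.002,0.001,0.081],[0,0,0],0.05],[[0.002,0.001,0.081],[0,0,0],0.05],[[0.002,0.001,0.081],[0,0,0],0.01],[[0.002,0.001,0.081],[0,0,0],0.01],[[0.002,0.001,0.081],[0,0,0],0.01],[[0.002,0.001,0.081],[0,0,0],0.01],[[0.002,0.001,0.081],[0,0,0],0.01],[[0.002,0.001,0.081],[0,0,0],0.01],[[0.002,0.001,0.081],[0,0,0],0.01]]' 25
python3 - <<'E'
from h import *
to(.493,.439,.15,43.5)
E
```

```text
clock: 7.62
ee_pos: [0.6413, 0.2609, 0.0184]
tool_rot: [0.888, 0.46, 0.0, 0.0]
ft_force: [-0.8, -0.2, 4.5]
finger_gap: 0.0159
grip_force: 25.0
at [0.6413 0.2609 0.0184] yaw 54.8 t 7.6167 gap 0.015899498785872705 q6 0.9
shift [ 0.06   -0.2238 -0.1317] turnz 0.197
```

```bash
python3 -m jog '[[[0,0,-0.03],[0,0,0],0.01],[[0,0,-0.065],[0,0,0],0.01],[[0,0,-0.1],[0,0,0],0.01],[[0.01,-0.03,-0.12],[0,0,0.05],0.01],[[0.02,-0.07,-0.12],[0,0,0.1],0.01],[[0.03,-0.11,-0.12],[0,0,0.15],0.01],[[0.04,-0.15,-0.12],[0,0,0.197],0.01],[[0.05,-0.19,-0.12],[0,0,0.197],0.01],[[0.06,-0.224,-0.12],[0,0,0.197],0.01],[[0.06,-0.224,-0.12],[0,0,0.197],0.01],[[0.06,-0.224,-0.12],[0,0,0.197],0.01],[[0.06,-0.224,-0.12],[0,0,0.197],0.01]]'
python3 - <<'E'
from h import *
to(.493,.439,.0769,43.5)
E
```

```text
clock: 8.62
ee_pos: [0.4925, 0.4387, 0.1373]
tool_rot: [0.929, 0.371, -0.0, 0.0]
ft_force: [0.2, -0.3, -1.6]
finger_gap: 0.0159
grip_force: 25.0
at [0.4925 0.4387 0.1373] yaw 43.5 t 8.6167 gap 0.015940842010458586 q6 1.43
shift [0.0006 0.0001 0.0604] turnz 0.0
```

```bash
python3 -m jog '[[[0,0,0.02],[0,0,0],0.01],[[0,0,0.035],[0,0,0],0.01],[[0,0,0.045],[0,0,0],0.01],[[0,0,0.053],[0,0,0],0.01],[[0,0,0.06],[0,0,0],0.01],[[0,0,0.06],[0,0,0],0.01],[[0,0,0.06],[0,0,0],0.01]]'
python3 - <<'E'
from h import *
to(.493,.439,.0754,43.5)
f=r.grab_frame("side")
cv2.imwrite("pics/p3.png",cv2.resize(f["img"][240:420,140:340,::-1],None,fx=3,fy=3))
E
```

```text
clock: 9.2
ee_pos: [0.4928, 0.4388, 0.0776]
tool_rot: [0.929, 0.37, -0.0, 0.0]
ft_force: [-0.6, 0.1, -1.7]
finger_gap: 0.0158
grip_force: 25.0
at [0.4928 0.4388 0.0776] yaw 43.4 t 9.2 gap 0.01583161659423231 q6 1.44
shift [ 0.0003 -0.0001  0.0022] turnz -0.001
```

View pics/p3.png

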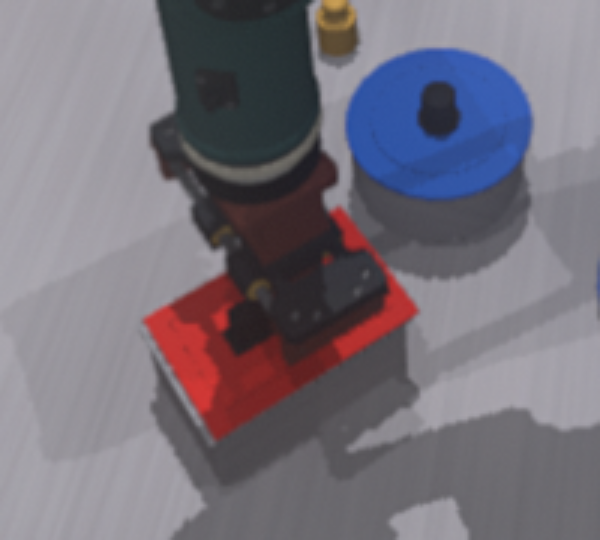

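```bash
python3 -m jog '[[[0,0,0.0015],[0,0,0],0.01],[[0,0,0.0015],[0,0,0],0.04],[[0,0,0.0015],[0,0,0],0.04],[[0,0,0.0015],[0,0,0],0.04],[[0,0,0.0015],[0,0,0],0.04],[[0,0,-0.03],[0,0,0],0.05],[[0,0,-0.07],[0,0,0],0.05],[[0,0,-0.11],[0,0,0],0.05],[[0,0,-0.13],[0,0,0],0.05],[[0,0,-0.13],[0,0,0],0.05],[[0,0,-0.13],[0,0,0],0.05]]'
python3 - <<'E'
from h import *
for n,b in(("top",(335,225,372,262)),("side",(305,135,345,172))):
    f=r.grab_frame(n);
    im=cv2.imread("pics/top1.png" if n=="top" else "pics/side0.png")
    x0,y0,x1,y1=b;c=im[y0:y1,x0:x1].max(2);ys,xs=np.nonzero(c<60)
    w=world(f,np.c_[xs+x0,ys+y0],.035)*1000;d=w-w.mean(0);u,s,v=np.linalg.svd(d,full_matrices=False)
    print(n,len(xs),w.mean(0).round(),s.round(),np.degrees(np.arctan2(v[0,1],v[0,0])))
for b in blobs(r.grab_frame("side"),"blue",.069):print(*b)
to(.382,-.25,.2,23)
to(.507,-.444,.2)
E
```

```text
clock: 10.17
ee_pos: [0.4934, 0.4397, 0.2095]
tool_rot: [0.929, 0.37, 0.002, -0.0]
ft_force: [0.4, 0.1, -0.9]
finger_gap: 0.0501
grip_force: 0.0
top 69 [ 380. -249.] [112.  39.] -156.56578330567032
side 174 [ 381. -238.] [220. 164.] 58.791003093551744
blue [381.0, 339.0] xy 208 377 size 163 163 ang 48.6
blue [287.0, 281.0] xy 412 265 size 122 134 ang 27.9
blue [392.0, 148.0] xy 188 -251 size 162 162 ang 57.0
at [0.4914 0.4383 0.2058] yaw 43.5 t 10.3167 gap 0.05008989252258956 q6 1.44
shift [-0.553   0.4242  0.0074] turnz 0.357
at [0.4914 0.4383 0.2058] yaw 43.5 t 10.3167 gap 0.05008989252258956 q6 1.44
shift [-0.5958  0.6509  0.0074] turnz 0.0
```

```bash
python3 -m jog '[[[-0.55,0.42,0],[0,0,0.05],0.05],[[-0.55,0.42,0],[0,0,0.1],0.05],[[-0.55,0.42,0],[0,0,0.15],0.05],[[-0.55,0.42,0],[0,0,0.2],0.05],[[-0.55,0.42,0],[0,0,0.25],0.05],[[-0.55,0.42,0],[0,0,0.3],0.05],[[-0.55,0.42,0],[0,0,0.35],0.05],[[-0.55,0.42,0],[0,0,0.35],0.05],[[-0.55,0.42,0],[0,0,0.35],0.05],[[-0.55,0.42,0],[0,0,0.35],0.05],[[-0.55,0.42,0],[0,0,0.35],0.05],[[-0.55,0.42,0],[0,0,0.35],0.05]]'
python3 - <<'E'
from h import *
to(.382,-.25,.15,23.3)
f=r.grab_frame("top")
im=f["img"]
cv2.imwrite("pics/after.png",im[100:300,100:440,::-1])
E
```

```text
clock: 11.32
ee_pos: [0.411, -0.0559, 0.2063]
tool_rot: [0.979, 0.203, -0.001, -0.001]
ft_force: [0.9, -0.9, -0.7]
finger_gap: 0.0502
grip_force: 0.0
at [ 0.411  -0.0559  0.2063] yaw 23.4 t 11.3167 gap 0.050225226391416036 q6 0.86
shift [-0.1037  0.1667  0.0562] turnz 0.002
```

```bash
python3 -m jog '[[[-0.103,0.166,0.03],[0,0,0],0.05],[[-0.103,0.166,0.03],[0,0,0],0.05],[[-0.103,0.166,0.06],[0,0,0],0.05],[[-0.103,0.166,0.09],[0,0,0],0.05],[[-0.103,0.166,0.09],[0,0,0],0.05],[[-0.103,0.166,0.09],[0,0,0],0.05],[[-0.103,0.166,0.09],[0,0,0],0.05],[[-0.103,0.166,0.09],[0,0,0],0.05],[[-0.103,0.166,0.09],[0,0,0],0.05],[[-0.103,0.166,0.09],[0,0,0],0.05]]'
python3 - <<'E'
from h import *
to(.382,-.25,.0165,23.3)
f=r.grab_frame("side")
a=cv2.resize(f["img"][110:200,270:390,::-1],None,fx=4,fy=4)
cv2.imwrite("pics/g3.png",a)
for b in blobs(f,"green",.012):print(*b)
E
```

```text
clock: 12.2
ee_pos: [0.385, -0.2465, 0.1185]
tool_rot: [0.979, 0.204, 0.0, 0.0]
ft_force: [-0.8, 0.3, -0.4]
finger_gap: 0.0501
grip_force: 0.0
at [ 0.385  -0.2465  0.1185] yaw 23.5 t 12.2 gap 0.05010437658853683 q6 0.44
shift [-0.0042  0.002   0.102 ] turnz 0.004
green [327.0, 153.0] xy 381 -250 size 109 108 ang 23.1
green [352.0, 121.0] xy 318 -455 size 110 95 ang 52.4
green [240.0, 116.0] xy 682 -430 size 103 109 ang 77.4
```

View pics/g3.png

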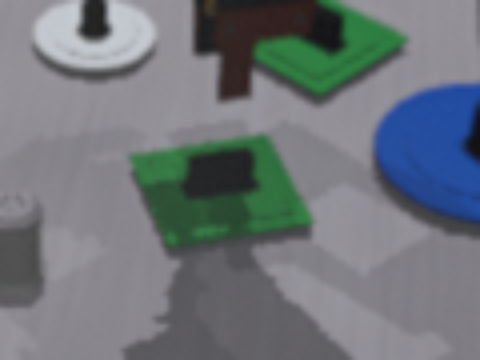

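```bash
python3 -m jog '[[[-0.004,0.002,0.03],[0,0,0],0.05],[[-0.004,0.002,0.06],[0,0,0],0.05],[[-0.004,0.002,0.085],[0,0,0],0.05],[[-0.004,0.002,0.101],[0,0,0],0.05],[[-0.004,0.002,0.101],[0,0,0],0.05],[[-0.004,0.002,0.101],[0,0,0],0.05],[[-0.004,0.002,0.101],[0,0,0],0.01],[[-0.004,0.002,0.101],[0,0,0],0.01],[[-0.004,0.002,0.101],[0,0,0],0.01],[[-0.004,0.002,0.101],[0,0,0],0.01],[[-0.004,0.002,0.101],[0,0,0],0.01],[[-0.004,0.002,0.101],[0,0,0],0.01]]' 25
python3 - <<'E'
from h import *
to(.648,-.241,.15,-23)
to(.648,-.241,.15,67)
E
```

```text
clock: 13.25
ee_pos: [0.3819, -0.2516, 0.0172]
tool_rot: [0.979, 0.203, 0.0, 0.0]
ft_force: [-0.5, -0.0, 5.4]
finger_gap: 0.0159
grip_force: 25.0
at [ 0.3819 -0.2516  0.0172] yaw 23.4 t 13.25 gap 0.015870515018474717 q6 0.43
shift [ 0.2485  0.0961 -0.1326] turnz 0.81
at [ 0.3819 -0.2516  0.0172] yaw 23.4 t 13.25 gap 0.015870515018474717 q6 0.43
shift [ 0.2485  0.0961 -0.1326] turnz -0.761
```

```bash
python3 -m jog '[[[0,0,-0.03],[0,0,0],0.01],[[0,0,-0.065],[0,0,0],0.01],[[0,0,-0.1],[0,0,-0.1],0.01],[[0.03,0.012,-0.12],[0,0,-0.2],0.01],[[0.065,0.025,-0.12],[0,0,-0.3],0.01],[[0.1,0.04,-0.12],[0,0,-0.4],0.01],[[0.135,0.052,-0.12],[0,0,-0.5],0.01],[[0.17,0.065,-0.12],[0,0,-0.6],0.01],[[0.2,0.08,-0.12],[0,0,-0.7],0.01],[[0.235,0.09,-0.12],[0,0,-0.761],0.01],[[0.248,0.096,-0.12],[0,0,-0.761],0.01],[[0.248,0.096,-0.12],[0,0,-0.761],0.01]]'
python3 -m jog '[[[0,0,0],[0,0,0],0.01],[[0,0,0],[0,0,0],0.01],[[0,0,0],[0,0,0],0.01]]'
python3 - <<'E'
from h import *
to(.648,-.241,.0757,67)
E
```

```text
clock: 14.25
ee_pos: [0.6508, -0.2404, 0.136]
tool_rot: [0.833, 0.553, 0.001, 0.001]
ft_force: [1.0, -0.3, -0.9]
finger_gap: 0.0159
grip_force: 25.0
clock: 14.5
ee_pos: [0.6454, -0.2406, 0.1363]
tool_rot: [0.834, 0.552, -0.001, -0.001]
ft_force: [-0.8, 0.2, -0.9]
finger_gap: 0.0157
grip_force: 25.0
at [ 0.6454 -0.2406  0.1363] yaw 67.0 t 14.5 gap 0.01569508793985436 q6 -0.06
shift [0.0007 0.0026 0.0606] turnz -0.0
```

```bash
python3 -m jog '[[[0,0.001,0.02],[0,0,0],0.01],[[0,0.001,0.035],[0,0,0],0.01],[[0,0.001,0.045],[0,0,0],0.01],[[0,0.001,0.053],[0,0,0],0.01],[[0,0.001,0.06],[0,0,0],0.01],[[0,0.001,0.06],[0,0,0],0.01],[[0,0.001,0.06],[0,0,0],0.01]]'
python3 - <<'E'
from h import *
to(.648,-.241,.0742,67)
f=r.grab_frame("side");h=f["img"][100:190,180:300,::-1]
cv2.imwrite("pics/p4.png",cv2.resize(h,None,fx=5,fy=5))
E
```

```text
clock: 15.08
ee_pos: [0.648, -0.2412, 0.0766]
tool_rot: [0.834, 0.552, -0.0, -0.0]
ft_force: [-0.6, -0.4, -0.3]
finger_gap: 0.016
grip_force: 25.0
at [ 0.648  -0.2412  0.0766] yaw 67.0 t 15.0833 gap 0.015992107364423695 q6 -0.06
shift [ 0.0002 -0.0001  0.0024] turnz 0.0
```

View pics/p4.png

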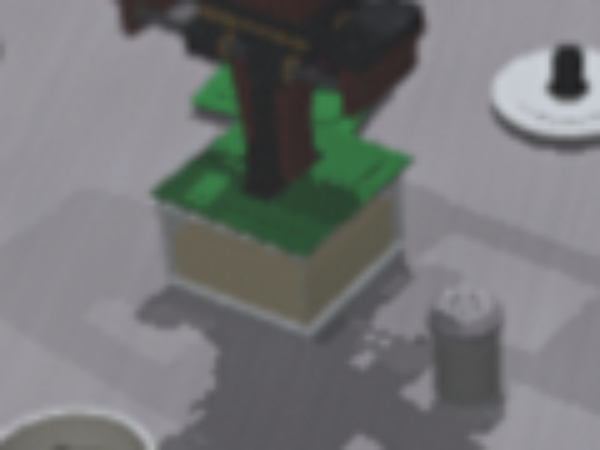

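```bash
python3 -m jog '[[[0,0,0.002],[0,0,0],0.01],[[0,0,0.002],[0,0,0],0.04],[[0,0,0.002],[0,0,0],0.04],[[0,0,0.002],[0,0,0],0.04],[[0,0,0.002],[0,0,0],0.04],[[0,0,-0.03],[0,0,0],0.05],[[0,0,-0.06],[0,0,0],0.05],[[0,0,-0.08],[0,0,0],0.05],[[0,0,-0.08],[0,0,0],0.05],[[0,0,-0.08],[0,0,0],0.05]]'
python3 - <<'E'
from h import *
to(.507,-.444,.11)
E
```

```text
clock: 15.97
ee_pos: [0.6492, -0.2416, 0.1582]
tool_rot: [0.834, 0.552, 0.001, 0.001]
ft_force: [-0.6, -0.0, -0.9]
finger_gap: 0.0495
grip_force: 0.0
at [ 0.6492 -0.2416  0.1582] yaw 67.0 t 15.9667 gap 0.04950966245549642 q6 -0.05
shift [-0.2419 -0.0521  0.048 ] turnz 0.0
```

```bash
python3 -m jog '[[[-0.035,-0.007,0],[0,0,0],0.05],[[-0.07,-0.015,0],[0,0,0],0.05],[[-0.11,-0.024,0],[0,0,0],0.05],[[-0.15,-0.032,0],[0,0,0],0.05],[[-0.19,-0.041,0],[0,0,0],0.05],[[-0.225,-0.049,0.02],[0,0,0],0.05],[[-0.241,-0.052,0.05],[0,0,0],0.05],[[-0.241,-0.052,0.07],[0,0,0],0.05],[[-0.241,-0.052,0.07],[0,0,0],0.05],[[-0.241,-0.052,0.07],[0,0,0],0.05],[[-0.241,-0.052,0.07],[0,0,0],0.05]]'
python3 - <<'E'
from h import *
to(.507,-.444,.0165)
f=r.grab_frame("side")
cv2.imwrite("pics/g4.png",cv2.resize(f["img"][80:170,230:350,::-1],None,fx=4,fy=4))
E
```

```text
clock: 16.88
ee_pos: [0.5066, -0.4422, 0.0866]
tool_rot: [0.834, 0.552, 0.0, -0.0]
ft_force: [0.8, -0.5, 0.7]
finger_gap: 0.0501
grip_force: 0.0
at [ 0.5066 -0.4422  0.0866] yaw 67.1 t 16.8833 gap 0.05006238200022591 q6 -0.42
shift [-0.0016  0.0011  0.0701] turnz 0.0
```

View pics/g4.png

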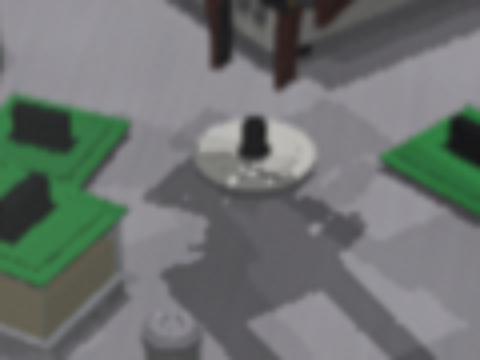

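```bash
python3 -m jog '[[[-0.001,0.001,0.03],[0,0,0],0.05],[[-0.001,0.001,0.055],[0,0,0],0.05],[[-0.001,0.001,0.069],[0,0,0],0.05],[[-0.001,0.001,0.069],[0,0,0],0.05],[[-0.001,0.001,0.069],[0,0,0],0.05],[[-0.001,0.001,0.069],[0,0,0],0.01],[[-0.001,0.001,0.069],[0,0,0],0.01],[[-0.001,0.001,0.069],[0,0,0],0.01],[[-0.001,0.001,0.069],[0,0,0],0.01],[[-0.001,0.001,0.069],[0,0,0],0.01],[[-0.001,0.001,0.069],[0,0,0],0.01],[[-0.001,0.001,0.069],[0,0,0],0.01]]' 25
python3 - <<'E'
from h import *
to(.700,.021,.15)
to(.5,-.2,.15)
E
```

```text
clock: 17.93
ee_pos: [0.5069, -0.4443, 0.0184]
tool_rot: [0.834, 0.552, 0.0, 0.0]
ft_force: [-0.9, 0.8, 6.2]
finger_gap: 0.0217
grip_force: 25.0
at [ 0.5069 -0.4443  0.0184] yaw 67.0 t 17.9333 gap 0.021744193187964878 q6 -0.42
shift [ 0.5037 -0.0038 -0.1317] turnz 0.0
at [ 0.5069 -0.4443  0.0184] yaw 67.0 t 17.9333 gap 0.021744193187964878 q6 -0.42
shift [ 0.2222 -0.1016 -0.1317] turnz 0.0
```

```bash
python3 -m jog '[[[0,0,-0.035],[0,0,0],0.01],[[0,0,-0.075],[0,0,0],0.01],[[0,0,-0.115],[0,0,0],0.01],[[0,0,-0.15],[0,0,0],0.01],[[0.03,0,-0.16],[0,0,0],0.01],[[0.065,0,-0.16],[0,0,0],0.01],[[0.105,0,-0.16],[0,0,0],0.01],[[0.145,0,-0.16],[0,0,0],0.01],[[0.185,0,-0.16],[0,0,0],0.01],[[0.225,-0.002,-0.16],[0,0,0],0.01],[[0.265,-0.002,-0.16],[0,0,0],0.01],[[0.305,-0.002,-0.16],[0,0,0],0.01]]'
python3 -m jog '[[[0.04,0,0],[0,0,0],0.01],[[0.08,0,0],[0,0,0],0.01],[[0.12,0,0],[0,0,0],0.01],[[0.16,-0.001,0],[0,0,0],0.01],[[0.19,-0.002,0.01],[0,0,0],0.01],[[0.199,-0.002,0.03],[0,0,0],0.01],[[0.199,-0.002,0.05],[0,0,0],0.01],[[0.199,-0.002,0.05],[0,0,0],0.01],[[0.199,-0.002,0.05],[0,0,0],0.01],[[0.199,-0.002,0.05],[0,0,0],0.01],[[0.199,-0.002,0.05],[0,0,0],0.01]]'
python3 - <<'E'
from h import *
to(.700,.021,.0769)
E
```

```text
clock: 18.93
ee_pos: [0.6241, -0.1605, 0.1775]
tool_rot: [0.834, 0.552, -0.0, -0.0]
ft_force: [1.2, -0.4, -0.6]
finger_gap: 0.0212
grip_force: 25.0
clock: 19.85
ee_pos: [0.7007, 0.0208, 0.1292]
tool_rot: [0.834, 0.552, 0.001, 0.001]
ft_force: [0.7, -0.3, -1.2]
finger_gap: 0.0216
grip_force: 25.0
at [0.7007 0.0208 0.1292] yaw 67.0 t 19.85 gap 0.021559256200833654 q6 0.33
shift [-0.0001 -0.0008  0.0522] turnz 0.0
```

```bash
python3 -m jog '[[[0,0,0.02],[0,0,0],0.01],[[0,0,0.033],[0,0,0],0.01],[[0,0,0.042],[0,0,0],0.01],[[0,0,0.048],[0,0,0],0.01],[[0,0,0.052],[0,0,0],0.01],[[0,0,0.052],[0,0,0],0.01],[[0,0,0.052],[0,0,0],0.01]]'
python3 - <<'E'
from h import *
to(.700,.021,.0754)
E
```

```text
clock: 20.43
ee_pos: [0.7002, 0.0215, 0.0759]
tool_rot: [0.834, 0.552, 0.0, 0.0]
ft_force: [0.2, -0.0, -1.4]
finger_gap: 0.0216
grip_force: 25.0
at [0.7002 0.0215 0.0759] yaw 67.0 t 20.4333 gap 0.02160912323756901 q6 0.33
shift [-0.0005  0.      0.0005] turnz 0.0
```

No contact force, at seat height. Release, retreat and look at everything from the side.

```bash
python3 -m jog '[[[0,0,0],[0,0,0],0.04],[[0,0,0],[0,0,0],0.04],[[0,0,0],[0,0,0],0.04],[[0,0,0],[0,0,0],0.05],[[0,0,-0.03],[0,0,0],0.05],[[0,0,-0.07],[0,0,0],0.05],[[0,0,-0.11],[0,0,0],0.05],[[0,0,-0.15],[0,0,0],0.05],[[-0.04,0,-0.15],[0,0,0],0.05],[[-0.08,0,-0.15],[0,0,0],0.05],[[-0.12,0,-0.15],[0,0,0],0.05],[[-0.16,0,-0.15],[0,0,0],0.05]]'
python3 -m jog '[[[-0.03,0,0],[0,0,0],0.05],[[-0.03,0,0],[0,0,0],0.05],[[-0.03,0,0],[0,0,0],0.05],[[-0.03,0,0],[0,0,0],0.05]]'
python3 - <<'E'
from h import *
f=r.grab_frame("side")
for c in("blue","green","red"):
    for b in blobs(f,c,.069):print(*b)
S=cv2.resize(f["img"][80:410,110:350,::-1],None,fx=1.8,fy=1.8,interpolation=cv2.INTER_CUBIC)
cv2.imwrite("pics/fin.png",S)
E
```

```text
clock: 21.43
ee_pos: [0.6368, -0.1268, 0.2263]
tool_rot: [0.833, 0.553, 0.0, 0.0]
ft_force: [0.5, -1.1, -0.4]
finger_gap: 0.0503
grip_force: 0.0
clock: 21.77
ee_pos: [0.6259, -0.153, 0.2258]
tool_rot: [0.834, 0.552, 0.0, -0.0]
ft_force: [-0.7, 0.2, -0.4]
finger_gap: 0.0498
grip_force: 0.0
blue [382.0, 339.0] xy 208 378 size 163 162 ang 75.9
blue [286.0, 281.0] xy 416 266 size 132 134 ang 8.4
blue [390.0, 148.0] xy 201 -249 size 135 162 ang 7.3
blue [339.0, 24.0] xy 388 -1056 size 319 422 ang 56.9
green [349.0, 119.0] xy 323 -374 size 102 103 ang 52.4
green [238.0, 125.0] xy 649 -285 size 216 142 ang 80.9
```

View pics/fin.png

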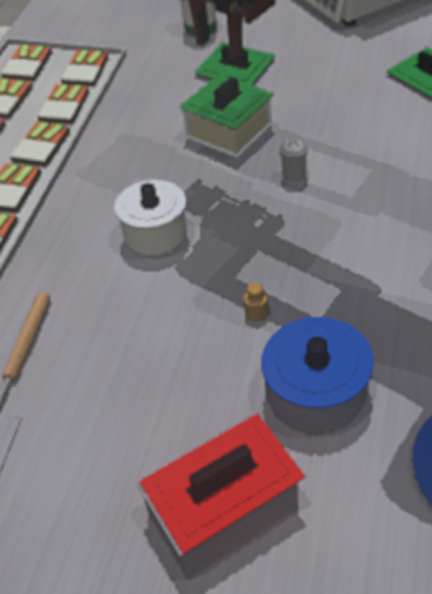

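The picture shows all four lids flat on their containers: white at (150,200), green at (228,100), blue at (317,360) and red at (222,475). The shaker and the weight are still standing.

```bash
python3 -c "
from plant import r
print(r.finish_job())"
```

```text
the job is handed in; nothing more can be done
None
```

I put all four lids on their matching containers and handed the job in at about 22 s. The last picture shows each lid flat on its rim and the shaker and check weight still standing.

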